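# Lay up the filling tray

### The job

Lay up the blue tray for a filling: put the orange syringe and the green syringe each lying lengthwise, down between the coloured ends of the cradle of its own colour, stand the small dark bottle with the white cap upright in the round black socket, and set the glass mixing dish upright in the square white well. The purple syringe and the brown dropper bottle do not belong to this job: leave them standing or lying where they are.

Things in the scene. Friction and masses are not known exactly. Their poses are not given: they have to be found in the camera images.
- orange_syringe: Slim black syringe with orange ends, 112 mm long, lying flat, long axis its y. Barrel 12 mm thick (grasp here, its axis 9 mm up) from y = -48 to +16 mm; flange 26 mm wide, 18 mm high at y = 17; thin plunger, then a 14 mm knob at y = 46 to 56. Origin: centre of underside, z up. 17 g.
- green_syringe: Slim black syringe with green ends, 112 mm long, lying flat, long axis its y. Barrel 12 mm thick (grasp here, its axis 9 mm up) from y = -48 to +16 mm; flange 26 mm wide, 18 mm high at y = 17; thin plunger, then a 14 mm knob at y = 46 to 56. Origin: centre of underside, z up. 17 g.
- purple_syringe: Slim black syringe with purple ends, 112 mm long, lying flat, long axis its y. Barrel 12 mm thick (grasp here, its axis 9 mm up) from y = -48 to +16 mm; flange 26 mm wide, 18 mm high at y = 17; thin plunger, then a 14 mm knob at y = 46 to 56. Origin: centre of underside, z up. 17 g. Does not belong in the tray: leave it.
- bond_bottle: Small dark bottle with an orange label and a plain white screw cap, standing upright on the worktop: 23 mm in diameter, 55 mm high (body 23 mm wide up to about 34 mm, the narrower white cap, 14 mm in diameter, above). Origin: centre of its underside, z up.
- dropper_bottle: Brown bottle with a black rubber dropper top, 33 mm in diameter, 102 mm high, standing upright. Origin: centre of its underside, z up. Does not belong in the tray: leave it.
- glass_dish: Small thick pale glass mixing dish (dappen dish), round, 32 mm in diameter, 22 mm high, standing upright. Grasp it across its outside. Origin: centre of its underside, z up. 31 g.
- orange_cradle: Low white cradle with orange U-shaped ends, 140 mm (its x) x 46 mm (its y). Fixed in the blue tray (195 x 295 mm, rim 20 mm) in a row of four, 68 mm apart. Origin: centre of underside, 2 mm above the worktop; floor 3 mm above it. Walls 8 mm high round the last 24 mm of each end (inside 132 x 38 mm), sides open between. Syringe goes in with its y along this x, either way, origins in line.
- green_cradle: Low white cradle with green U-shaped ends, 140 mm (its x) x 46 mm (its y). Fixed in the blue tray (195 x 295 mm, rim 20 mm) in a row of four, 68 mm apart. Origin: centre of underside, 2 mm above the worktop; floor 3 mm above it. Walls 8 mm high round the last 24 mm of each end (inside 132 x 38 mm), sides open between. Syringe goes in with its y along this x, either way, origins in line.
- bottle_socket: Round black socket, open at the top, 50 mm outside, 42 mm inside diameter, rim 11 mm above its origin. Fixed in the blue tray (195 x 295 mm, rim 20 mm) in a row of four, 68 mm apart. Origin: centre of underside, 2 mm above the worktop; floor 3 mm above it. 
- dish_well: Square white well, open at the top, 60 x 60 mm outside, 52 x 52 mm inside, rim 9 mm above its origin. Fixed in the blue tray (195 x 295 mm, rim 20 mm) in a row of four, 68 mm apart. Origin: centre of underside, 2 mm above the worktop; floor 4 mm above it. 

How it is judged:
At the end, for the whole second after the job is handed in: Orange and green syringes flat on the floor of their own cradles (within 18 mm, 0.3 rad), bottle upright on the floor of the black socket (13 mm), dish upright on the floor of the white well (16 mm), all at rest; purple syringe and dropper bottle within 30 mm of their starts, the latter upright (horizontal distance between orange_syringe and orange_cradle below 0.018 m and angle between the y axis of orange_syringe and the x axis of orange_cradle, either way round below 0.3 rad and z of orange_syringe in the frame of orange_cradle below 0.007 m and angle between each of orange_syringe, green_syringe's own z axis and vertical below 0.09 rad and linear speed of each of orange_syringe, green_syringe, bond_bottle, glass_dish below 0.02 m/s and angular speed of each of orange_syringe, green_syringe, bond_bottle, glass_dish below 0.3 rad/s and horizontal distance between green_syringe and green_cradle below 0.018 m and angle between the y axis of green_syringe and the x axis of green_cradle, either way round below 0.3 rad and z of green_syringe in the frame of green_cradle below 0.007 m and horizontal distance between bond_bottle and bottle_socket below 0.013 m and z of bond_bottle in the frame of bottle_socket below 0.006 m and angle between each of bond_bottle, glass_dish, dropper_bottle's own z axis and vertical below 0.1 rad and horizontal distance between glass_dish and dish_well below 0.016 m and z of glass_dish in the frame of dish_well below 0.007 m and distance of each of purple_syringe, dropper_bottle from where it was at the start of the episode below 0.03 m); the robot touches nothing.
It fails at once if the purple syringe was taken or pushed more than 30 mm from its place (distance of purple_syringe from where it was at the start of the episode above 0.03 m).
It fails at once if the dropper bottle was taken or pushed more than 30 mm from its place (distance of dropper_bottle from where it was at the start of the episode above 0.03 m).
It fails at once if the dropper bottle was knocked over (angle between dropper_bottle's own z axis and vertical above 0.5 rad).
It also fails if it takes over 106 s, if anything falls off the work surface, if the arm or the gripper's body presses on something with over 40 N, if the wrist force passes 120 N, or if a joint passes its speed limit or range.

### The arm

A 7-joint arm with a two-finger parallel gripper is mounted at the origin on a cart in front of the work surface, level with it; the furniture and walls round the work are solid. World frame = base frame: x ahead of the robot, y to its left, z up, the work surface at z = 0. Lengths are in m, angles in rad, forces in N, time in s.
With the tool pointing down it reaches from about 0.4 to 0.875 m from the base axis. Payload 4.4 kg.
Tool frame: the origin (TCP) lies on the centre line of the jaws, within the pads' length; the fingertips stand 19 mm ahead of it and the grasp point (between the pads) is the TCP; z points along the fingers, y is the line along which they close (so a half turn about z gives the same grasp; the last joint's range is limited). The gripper opens to 85 mm and grips with 20 to 120 N. Pads are 22 mm wide; open, the fingers measure 114 mm over their backs; the gripper's body (76 mm by 85 mm) begins 54 mm behind the grasp point. The pads swing forward as they close: fully open they stand 13 mm farther back than shut.
Start: joints at [-1.267, 0.628, 0.038, 1.517, -0.027, 0.996, -0.02], TCP at [0.235, 0.606, 0.25] pointing down, gripper open.
Joint ranges: [-3.06, 3.06], [-0.37, 2.12], [-1.25, 1.32], [0.18, 2.47], [-1.1, 4.24], [0.23, 1.98], [-2.94, 2.94]. Speed limits (rad/s): [2.57, 2.57, 3.14, 3.14, 3.14, 3.14, 3.14].

### API

Orientations are given as a unit quaternion [x, y, z, w].
In Python, from bench import bot gives the robot as it stands. The module is installed in compiled form; this text tells all that it offers. Calls block until the motion is done:
- bot.move_ptp(position, orientation): joint-space move of the TCP to a pose.
- bot.move_l(position, rot=None, speed=0.15): straight line of the TCP; rot=None keeps the orientation; speed is the mean speed in m/s.
- bot.set_joints(angles): joint-space move.
- bot.gripper_open() and bot.clamp(f_grip=None): open the fingers fully, or close them until they stop; f_grip is the grip in N (None keeps the last).
- bot.sleep(seconds).
- bot.ik(position, orientation): joint angles nearest the present ones, or None.
- bot.get_image(name): name is "scene" or "top"; returns (picture, depth): 400x640x3 uint8, red, green, blue; 400x640 float32, m along the optical axis (not along the pixel's ray), 0 where there is no reading.
- bot.camera_params(name): a dict with "fx", "fy", "cx", "cy" (pixels), "world_from_camera" (4x4, takes a point from camera to world coordinates). Camera axes: x right, y up, looking along -z (the intrinsics and any distortion apply to the point x, -y, -z); pixel columns grow to the right and rows downward; lengths in m; the calibration is good to about 2 mm. A picture is of the moment at which its call begins. camera_params takes no time and is no camera call.
A pose or a line that the arm cannot do raises bot.Unreachable and nothing moves.
- bot.finish_job(): hands the job in; it is judged then, once.
Trained networks look in the newest picture that a camera, given by its name, has taken for a name from the list of things; names that differ only in an ending like _2 or _b are one class to them, and where a whole thing is asked for, a point or a joint stands for the part that bears it (a point fixed in the world has none). Each returns a list of dicts, best first, with "conf" (0 to 1); they miss things now and then, are a little off and sometimes report something else, mostly with a low value. They report only what shows in the picture. A call takes as long as a camera call.
- bot.spot_in(label, camera): "box" ([left, top, right, bottom] in pixels, round what is visible of it).
Readings, each from a call of its own:
- bot.get_t(): time.
- bot.get_q(): joint angles.
- bot.get_qvel(): joint speeds.
- bot.get_effort(): joint torques, N m.
- bot.get_eef_pos(): TCP position.
- bot.get_ee_rot(): TCP orientation.
- bot.get_wrist_force(): force on the tool from outside, world axes, zero at the start.
- bot.get_wrist_torque(): the same for the moment, N m.
- bot.get_width(): finger opening in m.
- bot.get_gripper_force(): force on a finger pad.
Only numpy, scipy, OpenCV 4.12 (cv2) and the standard library are available. Lean on these libraries where they do the work, as an engineer would, in place of code of your own. Each camera call takes 0.05 s, during which the arm holds its last target. There are 200 camera calls.

## Working session

There is one attempt and no reset: what is moved stays moved. The work goes in short steps, each a Python script; the robot and the scene stay as the last script left them, time stands still between calls to the robot, and variables do not carry over. Pictures are saved under pics/ and viewed, at most 14 in all, crops included, and the job is handed in when it is done.

```bash
mkdir -p pics
cat > h.py <<'E'
import numpy as np, cv2
from bench import bot
def save(cam,name):
    im,d=bot.get_image(cam); cv2.imwrite(f'pics/{name}.png',im[:,:,::-1]); np.savez(f'pics/{name}.npz',im=im,d=d); return im,d
def world(cam,d):
    p=bot.camera_params(cam); v,u=np.mgrid[:d.shape[0],:d.shape[1]]
    P=np.stack([(u-p['cx'])/p['fx']*d,-(v-p['cy'])/p['fy']*d,-d,np.ones_like(d)],-1)
    return (P@np.array(p['world_from_camera']).T)[...,:3]
E
python3 - <<'E'
from h import *
for c in ('top','scene'):
    im,d=save(c,c+'0'); p=bot.camera_params(c); print(c,{k:(np.round(v,3).tolist()) for k,v in p.items()})
    W=world(c,d)
    for n in 'orange_syringe green_syringe purple_syringe bond_bottle dropper_bottle glass_dish orange_cradle green_cradle bottle_socket dish_well'.split():
        for r in bot.spot_in(n,c)[:2]:
            b=np.round(r['box']).astype(int); w=W[b[1]:b[3],b[0]:b[2]].reshape(-1,3); 
            cx,cy=(b[0]+b[2])//2,(b[1]+b[3])//2
            print(n,round(r['conf'],2),b.tolist(),W[min(cy,399),min(cx,639)].round(3).tolist())
print(bot.get_t(),bot.get_ee_rot())
E
```

```text
top {'fx': 420.117, 'fy': 420.117, 'cx': 320.383, 'cy': 201.528, 'world_from_camera': [[-0.024, 0.994, -0.104, 0.396], [-0.999, -0.026, -0.022, -0.016], [-0.025, 0.104, 0.994, 1.049], [0.0, 0.0, 0.0, 1.0]]}
orange_syringe 0.65 [338, 171, 381, 190] [0.556, -0.09, 0.014]
orange_syringe 0.57 [396, 161, 440, 172] [0.586, -0.236, 0.017]
green_syringe 0.57 [448, 164, 488, 171] [0.58, -0.36, 0.015]
purple_syringe 0.77 [335, 172, 380, 191] [0.554, -0.085, 0.011]
bond_bottle 0.63 [351, 227, 362, 235] [0.428, -0.076, 0.056]
dropper_bottle 0.77 [389, 222, 410, 239] [0.427, -0.174, 0.074]
glass_dish 0.7 [450, 220, 463, 230] [0.438, -0.322, 0.015]
orange_cradle 0.78 [178, 153, 204, 209] [0.566, 0.333, 0.008]
green_cradle 0.79 [204, 142, 233, 204] [0.585, 0.265, 0.003]
bottle_socket 0.8 [232, 159, 254, 180] [0.593, 0.201, 0.007]
dish_well 0.73 [256, 155, 282, 180] [0.596, 0.135, 0.009]
dish_well 0.62 [205, 143, 231, 205] [0.582, 0.265, 0.004]
scene {'fx': 374.076, 'fy': 374.076, 'cx': 322.299, 'cy': 200.102, 'world_from_camera': [[0.704, 0.287, -0.65, -0.175], [-0.71, 0.264, -0.653, -0.68], [-0.016, 0.921, 0.39, 0.454], [0.0, 0.0, 0.0, 1.0]]}
orange_syringe 0.45 [396, 222, 428, 238] [0.57, -0.248, 0.016]
green_syringe 0.66 [427, 240, 479, 252] [0.57, -0.357, 0.013]
bond_bottle 0.71 [318, 216, 327, 234] [0.418, -0.081, 0.029]
glass_dish 0.5 [268, 178, 301, 192] [0.581, 0.265, 0.002]
glass_dish 0.46 [402, 255, 421, 269] [0.444, -0.325, 0.014]
orange_cradle 0.64 [251, 175, 284, 186] [0.568, 0.343, 0.005]
orange_cradle 0.57 [346, 210, 366, 253] [0.416, -0.193, 0.052]
green_cradle 0.78 [267, 179, 305, 194] [0.577, 0.249, 0.004]
dish_well 0.67 [302, 186, 324, 198] [0.602, 0.143, 0.004]
1.1 [ 1.83842341e-01  9.82955743e-01 -3.36113318e-05 -1.87912717e-05]
```

Run:
```python
import cv2
im=cv2.imread('pics/top0.png')[120:260,165:505]
cv2.imwrite('pics/a.png',cv2.resize(im,(800,329),interpolation=cv2.INTER_CUBIC))
im=cv2.imread('pics/scene0.png')[150:290,240:500]
cv2.imwrite('pics/b.png',cv2.resize(im,(800,431),interpolation=cv2.INTER_CUBIC))
```

```text
(no output)
```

View pics/a.png

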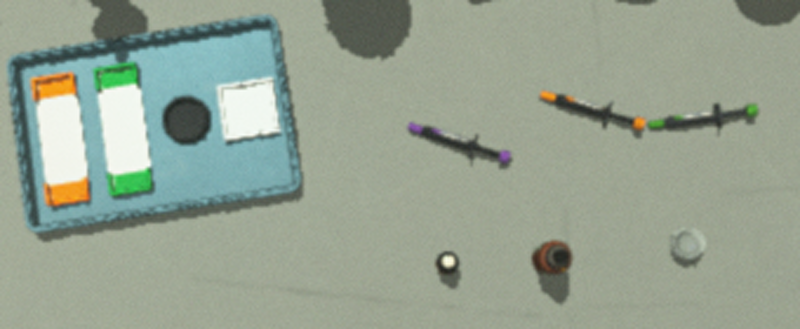

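View pics/b.png

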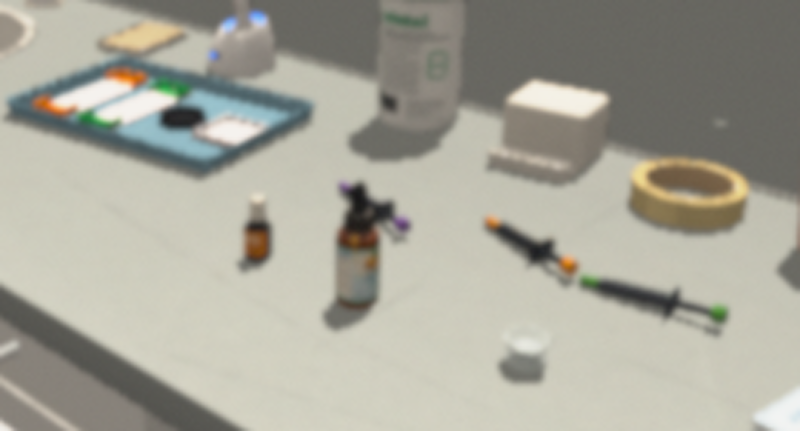

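The top crop shows the tray at left, with the orange cradle, green cradle, black socket and white well running left to right (crop x≈65, 125, 187, 250). The orange syringe has its tip at (541,96) and knob at (642,124). The green has its tip at (652,125) and knob at (752,111). The bottle is at (448,262) and the dish at (688,245). The scene view agrees, and both syringes point with their knobs toward −y. Next I'll localise them precisely.

```bash
cat >> h.py <<'E'
def plane(cam,uv,z):
    p=bot.camera_params(cam); T=np.array(p['world_from_camera']); uv=np.atleast_2d(uv).astype(float)
    r=np.stack([(uv[:,0]-p['cx'])/p['fx'],-(uv[:,1]-p['cy'])/p['fy'],-np.ones(len(uv))],1)@T[:3,:3].T
    return T[:3,3]+r*((z-T[2,3])/r[:,2])[:,None]
HUE={'orange':(4,22),'green':(45,80),'purple':(125,160)}
def colour(im,c,box):
    h=cv2.cvtColor(im,cv2.COLOR_RGB2HSV); m=(h[...,0]>=HUE[c][0])&(h[...,0]<=HUE[c][1])&(h[...,1]>110)&(h[...,2]>60)
    v,u=np.nonzero(m[box[1]:box[3],box[0]:box[2]]); return np.stack([u+box[0],v+box[1]],1)
def ends(cam,im,c,box,z):
    uv=colour(im,c,box); P=plane(cam,uv,z)[:,:2]; k=cv2.kmeans(P.astype(np.float32),2,None,(3,30,1e-6),5,0)
    C=k[2]; n=[int((k[1]==i).sum()) for i in (0,1)]
    ax=C[1]-C[0]; ax/=np.linalg.norm(ax); t=(P-P.mean(0))@ax; mid=P.mean(0)+ax*(t.max()+t.min())/2
    return C,n,mid,np.ptp(t),uv
E
python3 - <<'E'
from h import *
D={c:np.load(f'pics/{c}0.npz') for c in ('top','scene')}
J=[('top','orange',(390,155,446,180),.009),('top','green',(441,155,495,180),.009),('top','orange',(170,140,208,215),.009),('top','green',(200,135,238,210),.009),
('scene','orange',(390,215,434,245),.009),('scene','green',(422,236,485,260),.009),('scene','orange',(245,168,290,192),.009),('scene','green',(260,172,306,195),.009)]
for cam,c,b,z in J:
    C,n,mid,L,uv=ends(cam,D[cam]['im'],c,b,z); W=world(cam,D[cam]['d'])[uv[:,1],uv[:,0]]
    print(cam,c,C.round(3).tolist(),n,'mid',mid.round(4),'L',round(float(L),4),'depthZ',np.percentile(W[:,2],[10,50,90]).round(3))
W=world('top',D['top']['d']); im=D['top']['im'].astype(int)
def blob(name,b,f,z):
    s=im[b[1]:b[3],b[0]:b[2]]; m=f(s).astype(np.uint8); k,l,st,ce=cv2.connectedComponentsWithStats(m); i=1+st[1:,4].argmax()
    ww=W[b[1]:b[3],b[0]:b[2]][l==i]; r=cv2.minAreaRect(np.argwhere(l==i)[:,::-1].astype(np.float32)); c=np.array(r[0])+b[:2]
    print(name,st[i].tolist(),'centroid',plane('top',ce[i]+b[:2],z).round(4)[0],'rect',plane('top',c,z).round(4)[0],r[1],'depth z',np.percentile(ww[:,2],[10,50,90]).round(3),ww.mean(0).round(3))
blob('socket',(225,150,262,190),lambda s:s.max(2)<75,.009)
blob('well',(252,145,290,190),lambda s:s.min(2)>165,.01)
blob('cap',(340,215,372,245),lambda s:s.min(2)>150,.055)
blob('tray',(160,115,300,225),lambda s:(s[...,2]-s[...,0])>18,.01)
for n,b in (('dish',(438,208,476,242)),('drop',(380,212,420,250)),('bottle',(345,218,370,245))):
    ww=W[b[1]:b[3],b[0]:b[2]].reshape(-1,3); m=ww[:,2]>.012; q=ww[m]; print(n,q[:,2].max().round(3),(q.min(0)+q.max(0))[:2]/2,np.ptp(q,0),m.sum())
print('dish boxes',plane('top',[456.5,225],.018),plane('scene',[411.5,262],.012))
print('cap scene',plane('scene',[322.5,217],.055), plane('scene',[322.5,225],.027))
E
python3 - <<'E'
import cv2
im=cv2.imread('pics/top0.png')[205:250,335:475]
E
```

```text
top orange [[0.6019999980926514, -0.1940000057220459], [0.5709999799728394, -0.28200000524520874]] [33, 23] mid [ 0.5877 -0.2344] L 0.1118 depthZ [0.008 0.012 0.018]
top green [[0.5820000171661377, -0.4020000100135803], [0.5699999928474426, -0.30300000309944153]] [17, 20] mid [ 0.5758 -0.3505] L 0.1134 depthZ [0.007 0.012 0.02 ]
top orange [[0.6299999952316284, 0.34299999475479126], [0.5130000114440918, 0.32600000500679016]] [169, 170] mid [0.5713 0.3345] L 0.1417 depthZ [0.005 0.007 0.014]
top green [[0.6399999856948853, 0.27399998903274536], [0.5210000276565552, 0.2590000033378601]] [171, 161] mid [0.5815 0.2668] L 0.1437 depthZ [0.004 0.007 0.014]
scene orange [[0.574999988079071, -0.27900001406669617], [0.5979999899864197, -0.19200000166893005]] [20, 10] mid [ 0.5862 -0.2371] L 0.1065 depthZ [0.007 0.012 0.016]
scene green [[0.5630000233650208, -0.3050000071525574], [0.5870000123977661, -0.39800000190734863]] [3, 9] mid [ 0.5749 -0.3519] L 0.1007 depthZ [0.007 0.015 0.017]
scene orange [[0.6340000033378601, 0.34599998593330383], [0.5109999775886536, 0.32899999618530273]] [48, 38]
[... 579 characters left out ...]
429  -0.0737  0.055 ] rect [ 0.4293 -0.0735  0.055 ] (3.0, 4.0) depth z [0.052 0.054 0.056] [ 0.429 -0.074  0.054]
tray [8, 11, 125, 93, 5903] centroid [0.5856 0.2214 0.01  ] rect [0.5855 0.2357 0.01  ] (76.73358917236328, 118.58354949951172) depth z [0.    0.003 0.018] [0.586 0.221 0.011]
dish 1.049 [ 0.42645303 -0.17808312] [0.06154867 0.32486282 1.03637595] 145
drop 1.049 [ 0.42115708 -0.10533513] [0.05095677 0.17936684 1.03548498] 197
bottle 1.049 [ 0.41720324 -0.05014218] [0.0430491  0.06898094 1.02940228] 77
dish boxes [[ 0.43774045 -0.32251354  0.018     ]] [[ 0.4471197  -0.32435686  0.012     ]]
cap scene [[ 0.41289845 -0.08854218  0.055     ]] [[ 0.42095476 -0.07994662  0.027     ]]
```

```bash
cat >> h.py <<'E'
def down(phi):  # tool down, fingers close along world direction phi
    a=(phi+np.pi/2)/2; return np.array([np.cos(a),np.sin(a),0,0])
def best(xy,phis,z=.15):
    q0=np.array(bot.get_q()); r=[]
    for p in phis:
        if bot.ik([*xy,.03],down(p)) is None: continue
        q=bot.ik([*xy,z],down(p))
        if q is not None: r.append((np.abs(np.array(q)-q0).max(),p))
    return min(r)[1]
def pick(xy,phi,z,f=40):
    phi=best(xy,[phi+k*np.pi for k in (-1,0,1)]); bot.move_ptp([*xy,.15],down(phi)); 
    bot.move_l([*xy,z],speed=.12); bot.clamp(f); bot.move_l([*xy,.15],speed=.2)
    print('picked',bot.get_width(),bot.get_gripper_force(),'t',bot.get_t()); return phi
def place(xy,phis,z):
    phi=best(xy,phis); bot.move_ptp([*xy,.15],down(phi)); bot.move_l([*xy,.07],speed=.2); bot.move_l([*xy,z],speed=.06)
    print('Fz',bot.get_wrist_force().round(1) if hasattr(bot.get_wrist_force(),'round') else bot.get_wrist_force())
    bot.gripper_open(); bot.move_l([*xy,.15],speed=.2); print('placed',bot.get_t())
def tip2(a): return np.array([np.cos(a),np.sin(a)])
YAW=.138
def syringe(org,tipang,cr,zp,off=(0,0)):
    g=np.array(org)+.008*tip2(tipang); phi=pick(g,tipang+np.pi/2,.023)
    if bot.get_width()<.006: print('MISSED'); return
    c=np.array(cr)+off; r=[]; q0=np.array(bot.get_q())
    for s in (0,np.pi):
        a=YAW+s; xy=c+.008*tip2(a)
        for k in (-1,0,1):
            p=phi+(a-tipang)+2*np.pi*k; q=bot.ik([*xy,.15],down(p))
            if q is not None and bot.ik([*xy,.03],down(p)) is not None: r.append((np.abs(np.array(q)-q0).max(),p,xy))
    r=min(r,key=lambda t:t[0]); print('turn',r[0]); place(r[2],[r[1]],zp)
E
python3 - <<'E'
from h import *
W=world('scene',np.load('pics/scene0.npz')['d']).reshape(-1,3)
from scipy.optimize import least_squares
for n,c,r,z0,z1 in (('bottle',(.427,-.076),.0115,.008,.032),('dish',(.441,-.323),.016,.006,.024),('drop',(.423,-.18),.0165,.01,.055)):
    q=W[(np.hypot(*(W[:,:2]-c).T)<.03)&(W[:,2]>z0)&(W[:,2]<z1)]
    s=least_squares(lambda p:np.hypot(*(q[:,:2]-p).T)-r,c,loss='soft_l1',f_scale=.002); print(n,s.x.round(4),len(q),q[:,:2].mean(0),q[:,2].max())
W=world('top',np.load('pics/top0.npz')['d']).reshape(-1,3)
q=W[(np.hypot(*(W[:,:2]-(.441,-.323)).T)<.03)&(W[:,2]>.01)&(W[:,2]<.1)];print('dish top',q[:,:2].mean(0),(q.min(0)+q.max(0))/2,q[:,2].max())
syringe((.5753,-.351),np.arctan2(.099,-.012),(.5805,.267),.030)
save('top','top1')
E
```

```text
bottle [ 0.4276 -0.0764] 87 [ 0.42144168 -0.08183388] 0.03196830106435122
dish [ 0.4404 -0.3257] 173 [ 0.4403852  -0.32681197] 0.022706355724385896
drop [ 0.4291 -0.1828] 251 [ 0.41947899 -0.19078323] 0.054454496717376066
dish top [ 0.44262752 -0.32492335] [ 0.44245647 -0.32411197  0.01788534] 0.02562260342618683
picked 0.01038283953879231 40.7736206240952 t 7.2833
turn 0.824225462142635
Fz [ 0.  -0.3 -0.3]
placed 12.3
```

Run:
```python
import cv2
im=cv2.imread('pics/top1.png')[120:260,165:505]
cv2.imwrite('pics/c.png',cv2.resize(im,(800,329),interpolation=cv2.INTER_CUBIC))
```

```text
(no output)
```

View pics/c.png

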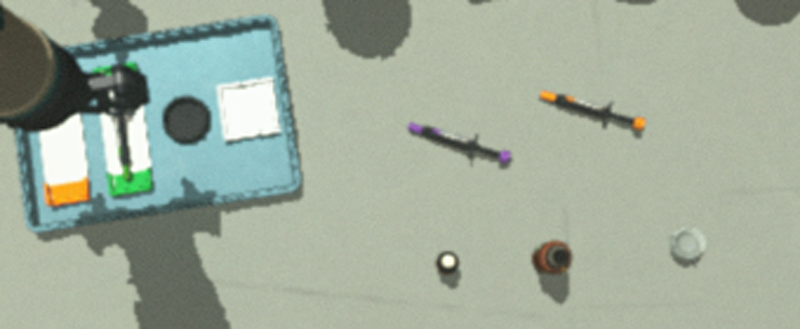

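The green syringe lies in its cradle with its knob at (126,178), partly under the arm. The orange syringe hasn't moved (540–642, 95–124). I'll do the orange next, then the bottle.

Run:
```python
from h import *
syringe((.587,-.2355),np.arctan2(.088,.031),(.571,.334),.032,(.0007,-.005))
g=(.4285,-.0755); pick(g,0,.030)
save('top','top2'); save('scene','scene2')
im=cv2.imread('pics/top2.png')[120:260,165:505]
cv2.imwrite('pics/d.png',cv2.resize(im,(800,329),interpolation=cv2.INTER_CUBIC))
```

```text
picked 0.010489296186224345 40.760118160396814 t 16.8083
turn 0.7996205553997997
Fz [ 0.2  0.5 -0.3]
placed 21.6083
picked 0.02093456277369775 39.02144279170898 t 25.95
```

View pics/d.png

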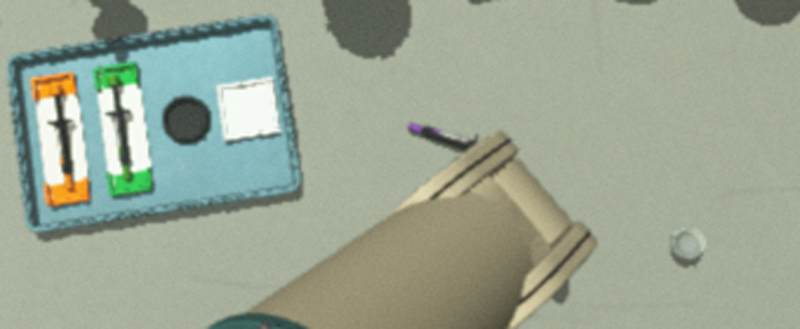

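Both syringes lie between the coloured ends of their cradles (62,135 and 123,130), and the bottle is in the gripper. Next I'll place the bottle, then move the dish.

Run:
```python
from h import *
place(np.array((.5885,.199)),[YAW,YAW+np.pi,YAW-np.pi],.036)
pick((.4415,-.3248),0,.027)
save('top','top3'); 
place(np.array((.599,.133)),[YAW,YAW+np.pi,YAW-np.pi],.034)
bot.move_ptp([.55,-.1,.3],bot.get_ee_rot())
bot.sleep(.5); save('top','top4'); save('scene','scene4')
a=cv2.imread('pics/top4.png')[120:260,165:505]; b=cv2.imread('pics/scene4.png')[150:290,240:500]
cv2.imwrite('pics/e.png',np.vstack([cv2.resize(a,(640,264),interpolation=cv2.INTER_CUBIC),cv2.resize(b,(620,334),interpolation=cv2.INTER_CUBIC).copy() if 0 else cv2.resize(b,(640,330),interpolation=cv2.INTER_CUBIC)]))
W=world('top',np.load('pics/top4.npz')['d']).reshape(-1,3)
for n,c,r in (('bottle',(.5885,.199),.02),('dish',(.599,.133),.024)):
    q=W[(np.hypot(*(W[:,:2]-c).T)<r)&(W[:,2]>.018)&(W[:,2]<.1)];print(n,len(q),q.mean(0).round(4),q[:,2].max().round(3))
```

```text
Fz [ 0.5 -0.1  0.5]
placed 29.8833
picked 0.030152364789430713 39.522270754678175 t 34.3417
Fz [ 0.5 -0.  -0.3]
placed 38.775
bottle 91 [0.5867 0.1969 0.0422] 0.061
dish 120 [0.6002 0.1341 0.0244] 0.033
```

View pics/e.png

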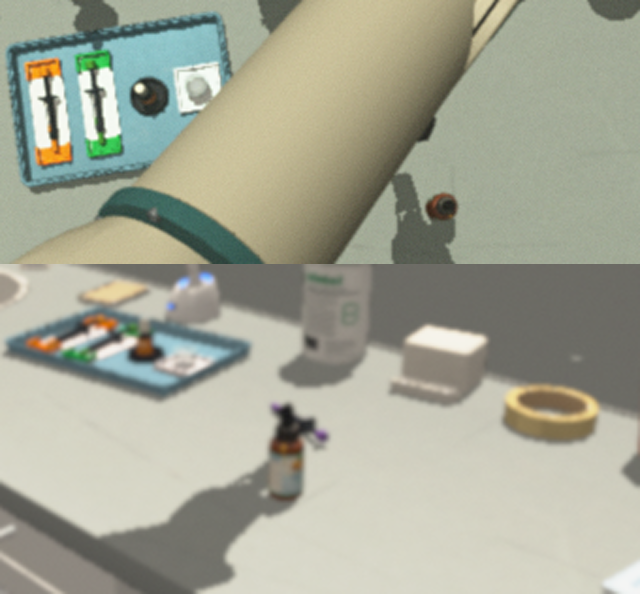

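The top part of the picture shows the bottle in the socket (150,97), the dish in the well (198,90) and both syringes in their cradles. In the scene part the bottle stands upright (145,345) and the dropper bottle and purple syringe look unmoved. I'll check the numbers, then hand in.

Run:
```python
from h import *
D=np.load('pics/top4.npz'); im=D['im']; W=world('top',D['d'])
s=im[150:190,225:255].astype(int); m=(s.min(2)>140)&(W[150:190,225:255,2]>.045); v,u=np.nonzero(m); print('cap at z .06',plane('top',[u.mean()+225,v.mean()+150],.06),len(u), W[150:190,225:255][m].mean(0))
q=W.reshape(-1,3); q=q[(np.hypot(*(q[:,:2]-(.599,.133)).T)<.026)&(q[:,2]>.015)&(q[:,2]<.05)]; print('dish',q[:,:2].mean(0),np.percentile(q[:,2],[50,95]))
# dark syringe pixels along each cradle
for n,c in (('orange',(.571,.334)),('green',(.5805,.267))):
    P=W.reshape(-1,3); a=tip2(YAW); d=P[:,:2]-c; x=d@a; y=d@[-a[1],a[0]]
    k=(abs(x)<.045)&(abs(y)<.02)&(im.reshape(-1,3).max(1)<90); x,y,z=x[k],y[k],P[k,2]; print(n,k.sum(),'x',np.percentile(x,[1,99]).round(3),'lateral fit',np.polyfit(x,y,1).round(4),'z',np.percentile(z,[10,50,90]).round(3),'flange x',x[abs(y)>.009].mean() if (abs(y)>.009).any() else None)
```

```text
cap at z .06 [[0.59153499 0.2017362  0.06      ]] 20 [0.58025784 0.18974156 0.10903368]
dish [0.6001645  0.13408568] [0.02411552 0.02963041]
orange 85 x [-0.038  0.043] lateral fit [ 0.0026 -0.0063] z [0.015 0.018 0.021] flange x -0.0014320443586690608
green 74 x [-0.039  0.042] lateral fit [ 0.0013 -0.0012] z [0.014 0.019 0.021] flange x None
```

```bash
python3 -c "
from bench import bot
print(bot.finish_job(),bot.get_t())"
```

```text
the job is handed in; nothing more can be done
the job is handed in; nothing more can be done
```

I handed the job in with no verdict shown: the last images have both syringes in their own cradles, the bottle upright in the socket and the dish in the well, while the purple syringe and dropper bottle were never handled and looked unmoved.

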